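# Put a sample vial into the bench meter

### The arm

A 7-joint arm with a two-finger parallel gripper is mounted at the origin on the work surface. World frame = base frame: x ahead of the robot, y to its left, z up, the work surface at z = 0. Lengths are in m, angles in rad, forces in N, time in s.
With the tool pointing down it reaches from about 0.425 to 0.95 m from the base axis. Payload 4.7 kg.
Tool frame: the origin (TCP) lies between the finger pads; the fingertips stand 25 mm ahead of it and the grasp point (between the pads) lies 6 mm ahead of it; x points along the fingers, z is the direction in which the jaws open and shut, and the axes are right-handed (so a half turn about x gives the same grasp; the last joint's range is limited). The gripper opens to 85 mm and grips with 20 to 120 N. Pads are 22 mm wide; open, the fingers measure 114 mm over their backs; the gripper's body (76 mm by 85 mm) begins 54 mm behind the grasp point. The pads swing forward as they close: fully open they stand 13 mm farther back than shut.
Start: joints at [1.24, 0.469, -0.049, 1.532, 0.024, 1.141, -0.082], TCP at [0.201, -0.644, 0.256] pointing down, gripper open.
Joint ranges: [-2.59, 2.59], [-0.33, 1.99], [-1.39, 1.29], [0.1, 2.45], [-1.04, 4.18], [0.21, 1.99], [-2.66, 2.66]. Speed limits (rad/s): [2.57, 2.57, 3.14, 3.14, 3.14, 3.14, 3.14].

### API

Orientations are given as a 3x3 rotation matrix whose columns are the frame's x, y, z axes.
In Python, from rig import * gives the robot as it stands. Calls block until the motion is done:
- movep(position, orientation): joint-space move of the TCP to a pose.
- move_l(position, attitude=None, feed=0.15, until_force=None): straight line of the TCP; attitude=None keeps the orientation; feed is the mean speed in m/s. With until_force (N) it stops when the force on the tool has changed by that much, and returns True; else False.
- move_joints(angles): joint-space move.
- command_gripper(opening, newtons=None): finger opening in m; newtons is the grip in N (None keeps the last); returns when the fingers have stopped.
- sleep(seconds).
- inverse_kinematics(position, orientation): joint angles nearest the present ones, or None.
- sense(): the state.
- camera(name): name is "scene" or "top" or "wrist"; returns (picture, depth): 420x560x3 uint8, red, green, blue; 420x560 float32, m along the optical axis (not along the pixel's ray), 0 where there is no reading.
- camera_params(name): a dict with "K" (3x3 intrinsics, pixels), "position" and "rotation" of the camera in the world; the wrist camera has in their place "tool_from_camera" (4x4, takes a point from camera to tool coordinates, whose origin is the TCP and whose axes are the tool frame's). Camera axes: x right, y down, z forward; pixel columns grow to the right and rows downward; lengths in m; the calibration is good to about 2 mm. A picture is of the moment at which its call begins: read the wrist's pose just before it. camera_params takes no time and is no camera call.
A pose or a line that the arm cannot do raises Unreachable and nothing moves.
- finish_job(): hands the job in, once; it reports no verdict.
The state is a dict: "time_s": time; "joint_pos": joint angles; "qd": joint speeds; "joint_efforts": joint torques, N m; "position": TCP position; "tcp_rot": TCP orientation; "wrist_force": force on the tool from outside, world axes, zero at the start; "ft_torque": the same for the moment, N m; "finger_gap": finger opening in m.
Only numpy, scipy, OpenCV 4.12 (cv2) and the standard library are available. Lean on these libraries where they do the work, as an engineer would, in place of code of your own. Each camera call takes 0.05 s, during which the arm holds its last target. There are 200 camera calls.

### The job

Press the thumb latch of the bench meter so that its sprung lid pops open, move the tall vial from the rack into the meter's well until it is fully home, then swing the lid over and snap it shut so that it stays latched. Be gentle with the latch, the glass and the lid, and leave the other vials, the pot and the beaker where they stand.

Things in the scene. Friction and masses are not known exactly. Their poses are not given: they have to be found in the camera images.
- meter: Bench meter: white housing 170 (x) by 150 (y) mm on a fixed foot frame. Its levelling screws, set anew each time and not measured, raise deck, well, latch and lid together by 0 to 10 mm; heights marked + add this. Deck at 70+ mm above the bench. Origin: centre of the frame's underside. x: from the front (latch) to the back (hinge), y left, z up; turned about z only. It does not yield.
- well (a point): On the axis of the round well in the deck, under the lid: 32 mm behind the meter's centre and 34 mm above the bench, where the well's floor is at the lowest setting (so the floor is at 34+ mm). The well is 36 mm deep and 28 mm across, with a 3 mm chamfer at its mouth. Axes as the meter's.
- latch_spot (a point): Centre of the thumb latch's black ribbed pad, 26 (x) by 30 (y) mm, as it is at the lowest setting: 51 mm in front of the meter's centre, top at 82+ mm. Pressed down against a spring: starts at about 1 N, the hook lets go after 3.5 to 5.5 mm at 4 to 6 N, hard stop after 6.5 mm. The hook stands behind the pad, before the lid, and rises to 100+ mm.
- latch (a joint): Rock of the thumb latch in rad: 0 at rest, 0.09 to 0.13 as the hook lets go, 0.165 at its stop. Springs back when let go.
- hinge_spot (a point): Middle of the lid's hinge line, as it is at the lowest setting: along the meter's y at the back edge of the deck, 82 mm behind the meter's centre, at 70+ mm. The grey lid is a hollow hood 94 (x) by 90 (y) by 39 mm high, flat on top; its front edge is 90 mm from this line. Open, its flat top faces the back and its hollow the front, so it is pushed over from behind.
- lid (a joint): Lid angle in rad: 0 shut and latched, 1.65 fully open, leaning slightly back. A spring opens it: shutting takes up to 3 N at the front edge, then 4 to 8 N from about 0.07 to 0 rad as it rides over the hook, which then snaps back; hard stop at -0.016; let go, it rises to 0 and stays. It clears a seated vial by 6 mm and cannot latch over one standing higher.
- vial: The tall vial: round glass with a white cap of the same width, 25 mm across and 65 mm high, 30 to 65 g. Origin: centre of its underside, z up. It stands in one of the rack's three holes, its underside 10 mm above the bench and its top 30 mm above the rack. Fully home in the well its top is 29 mm above the deck.
- rack: Yellow rack fixed to the bench, 70 (x) by 190 (y) by 45 mm high, with three 27 mm holes in a row along its y, 62 mm apart. Origin: centre of its underside.
- short_vial_a: A short vial, 25 mm across and 45 mm high, in another hole of the rack; to be left alone. Origin: centre of its underside.
- short_vial_b: The other short vial, like the first; to be left alone. Origin: centre of its underside.
- pot: Square dark green plant pot with a seedling, 75 by 75 by 70 mm, beyond the rack; to be left alone. Origin: centre of its underside.
- beaker: Empty glass beaker, 70 mm across and 85 mm high, beside the meter; to be left alone. Origin: centre of its underside.
Mind the look-alikes: they are no part of the job. Several things have the shape of the meter; the one meant has the colours described above.

How it is judged:
By the outcome, as a careful person would: the job done as asked, in the order asked, and still so for the second after the job is handed in, with the robot touching nothing.
It also fails if it takes over 72 s, if anything falls off the work surface, if the arm or the gripper's body presses on something with over 40 N, if the wrist force passes 120 N, or if a joint passes its speed limit or range.

## Working session

There is one attempt and no reset: what is moved stays moved. The work goes in short steps, each a Python script; the robot and the scene stay as the last script left them, time stands still between calls to the robot, and variables do not carry over. Pictures are saved under pics/ and viewed, about 8 in all and at most 12, crops included, and the job is handed in when it is done.

```bash
ls; mkdir -p pics
python3 - <<'E'
from rig import *
import cv2,numpy as np
for n in ("top","scene"):
    p,d=camera(n); np.save(f"pics/{n}_d.npy",d); cv2.imwrite(f"pics/{n}.png",p[:,:,::-1]); 
    c=camera_params(n); print(n,c["K"].tolist(),np.round(c["position"],3),np.round(c["rotation"],3).tolist())
print(camera_params("wrist")); s=sense(); print(s["time_s"],s["wrist_force"],s["tcp_rot"],s["finger_gap"])
E
```

```text
pics
top [[385.20122655670684, 0.0, 277.80008293173984], [0.0, 385.20122655670684, 213.14676357792212], [0.0, 0.0, 1.0]] [0.282 0.003 0.991] [[0.074, -0.976, 0.206], [-0.997, -0.073, 0.012], [0.004, -0.206, -0.979]]
scene [[526.268204113277, 0.0, 282.4458594456231], [0.0, 526.268204113277, 204.91815372201685], [0.0, 0.0, 1.0]] [ 0.855 -0.679  1.323] [[0.864, 0.424, -0.272], [0.503, -0.732, 0.459], [-0.004, -0.533, -0.846]]
{'K': array([[357.34121037,   0.        , 280.44923109],
       [  0.        , 357.34121037, 208.0296376 ],
       [  0.        ,   0.        ,   1.        ]]), 'tool_from_camera': array([[-1.23364838e-03, -2.58434113e-01,  9.66028099e-01,
        -1.18561484e-01],
       [ 4.48618632e-04, -9.66028880e-01, -2.58433749e-01,
         6.47966886e-02],
       [ 9.99999138e-01,  1.14561827e-04,  1.30767832e-03,
        -5.84305138e-04],
       [ 0.00000000e+00,  0.00000000e+00,  0.00000000e+00,
         1.00000000e+00]])}
0.1 [-0.1224215  -0.99694972  0.6852862 ] [[-5.66795660e-04  9.54792388e-01  2.97272895e-01]
 [ 1.65414057e-03  2.97273431e-01 -9.54790957e-01]
 [-9.99998471e-01 -4.94402152e-05 -1.74785411e-03]] 0.08540795197395
```

View pics/top.png

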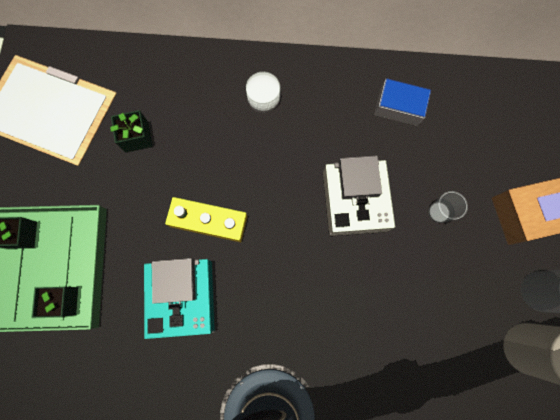

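View pics/scene.png

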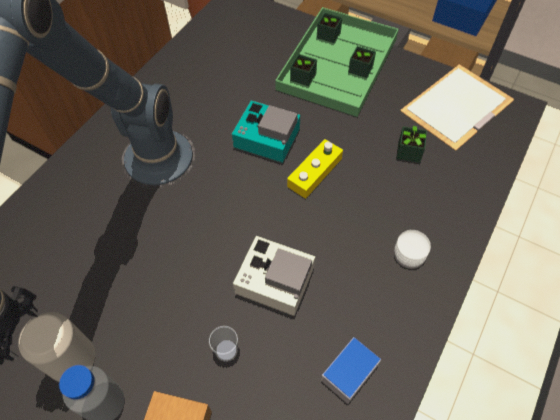

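The top view shows the candidates. Meters: the white one at (360,195), which is the one meant, and a teal look-alike at (177,298). Rack: yellow at (206,218), with caps at (180,212), (205,218) and (229,224). The beaker is at (450,207), the pot at (130,130), and the tray pots and white cup are distractors. Next I'll measure these from depth and look at a close crop.

```bash
cat > h.py <<'E'
import numpy as np,cv2
from rig import *
def cloud(d,K,R,t):
    v,u=np.mgrid[:d.shape[0],:d.shape[1]]
    c=np.stack([(u-K[0,2])*d/K[0,0],(v-K[1,2])*d/K[1,1],d],-1)
    return c@np.array(R).T+np.array(t)
def wristpose(s=None):
    s=s or sense(); T=camera_params("wrist")["tool_from_camera"]; R=np.array(s["tcp_rot"])
    return R@T[:3,:3], np.array(s["position"])+R@T[:3,3]
def down(a):  # tool down, jaws open along (cos a, sin a)
    x=np.array([0,0,-1.]); z=np.array([np.cos(a),np.sin(a),0]); return np.stack([x,np.cross(z,x),z],1)
E
python3 - <<'E'
from h import *
P={}
for n in("top","scene"):
    c=camera_params(n);d=np.load(f"pics/{n}_d.npy");im=cv2.imread(f"pics/{n}.png");P[n]=(cloud(d,c["K"],c["rotation"],c["position"]),im,d)
X,im,d=P["top"]
b,g,r=[im[...,i].astype(int) for i in range(3)]
def rect(m,name):
    p=X[m]; q=cv2.minAreaRect((p[:,:2]*1000).astype(np.float32)); print(name,m.sum(),np.round(q[0],1),np.round(q[1],1),round(q[2],1),"z",np.round(np.percentile(p[:,2],[5,50,95]),4))
v,u=np.mgrid[:420,:560]
box=lambda a,b2,c,e:(u>a)&(u<b2)&(v>c)&(v<e)&(d>0)
rect(box(155,255,190,250)&(r>120)&(b<80)&(X[...,2]>.038),"rack")
m=box(310,410,140,250)
rect(m&(X[...,2]>.06)&(X[...,2]<.09)&(np.minimum(r,b)>150),"deck")
rect(m&(X[...,2]>.10),"lid")
rect(m&(X[...,2]>.05),"all")
for (a,e) in((180,212),(205,218),(229,224)):
    k=box(a-8,a+8,e-8,e+8)&(b>110); p=X[k]; zt=np.percentile(p[:,2],90); t=p[p[:,2]>zt-.006]; print("vial",a,np.round(t.mean(0),4),round(zt,4),len(t))
rect(box(425,475,185,230)&(X[...,2]>.02),"beaker"); rect(box(105,155,105,155)&(X[...,2]>.03),"pot"); 
X2=P["scene"][0];im2=P["scene"][1]
print("all objs scene max z near meter",np.percentile(X2[240:310,235:315,2],[50,99]))
a=cv2.resize(im[140:250,310:410],None,fx=4,fy=4,interpolation=cv2.INTER_CUBIC)
e=cv2.resize(im2[130:200,280:350],(440,440),interpolation=cv2.INTER_CUBIC); cv2.imwrite("pics/crop1.png",np.hstack([a[:440],e])[:, :800+40][:, :800])
E
```

```text
rack 154 [454.6 194.8] [190.4  71. ] 82.0 z [0.0392 0.0436 0.0476]
deck 2207 [ 534.4 -181.9] [170.3 150.7] 8.7 z [0.0724 0.075  0.0787]
lid 1539 [ 564.3 -177.1] [110.6  90.6] 8.8 z [0.107  0.1137 0.1162]
all 4492 [ 534.4 -181.8] [171.4 150.9] 8.7 z [0.0719 0.077  0.1153]
vial 180 [0.463  0.2555 0.0744] 0.0764 81
vial 205 [0.4542 0.1943 0.0542] 0.0559 80
vial 229 [0.4457 0.1336 0.0545] 0.0563 75
beaker 710 [ 523.7 -405.4] [67.9 68.6] 6.8 z [0.0247 0.0611 0.0852]
pot 1106 [674.2 418.3] [79.  79.6] 17.6 z [0.0387 0.0557 0.0782]
all objs scene max z near meter [0.07395502 0.11821788]
```

View pics/crop1.png

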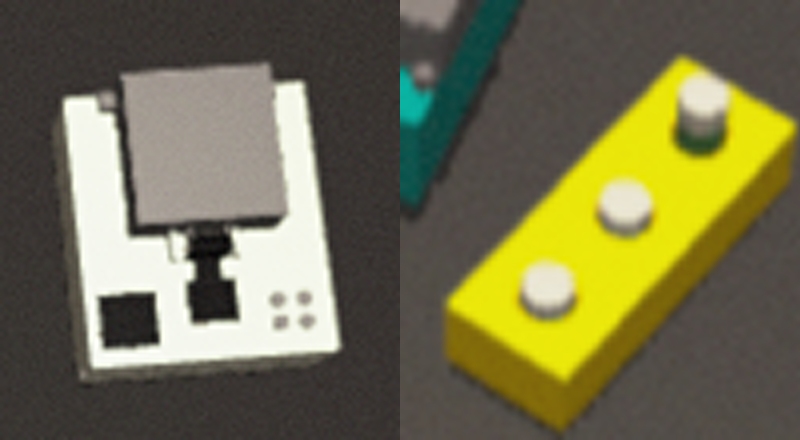

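The choice is confirmed: white meter with a grey lid, latch pad toward the robot, and the tall vial at the rack's far-left hole (scene (328,147), 20 mm higher than the others). I'll check the tall items near the start pose, then go to the near view.

Run:
```python
from h import *
c=camera_params("scene");X=cloud(np.load("pics/scene_d.npy"),c["K"],c["rotation"],c["position"])
c=camera_params("top");Y=cloud(np.load("pics/top_d.npy"),c["K"],c["rotation"],c["position"])
for n,A,u,v in(("s",X,58,345),("s",X,75,380),("s",X,40,330),("s",X,100,400),("t",Y,530,350),("t",Y,545,290),("t",Y,520,335)): print(n,u,v,np.round(A[v,u],3))
s=sense()
yaw=np.radians(8.7);e=np.array([np.cos(yaw),np.sin(yaw)]);M=np.array([.5344,-.1818])
p=M-.055*e
move_l([*s["position"][:2],.34],feed=.2)
movep([*p,.30],down(yaw+np.pi/2))
for i in range(3): print(np.round(sense()["wrist_force"],2)); sleep(.05)
s=sense();R,t=wristpose(s);im,d=camera("wrist");W=cloud(d,camera_params("wrist")["K"],R,t)
np.savez("pics/w1.npz",im=im,W=W,d=d);cv2.imwrite("pics/w1.png",im[:,:,::-1]);print(s["time_s"],s["joint_pos"])
```

```text
s 58 345 [ 0.247 -0.623  0.187]
s 75 380 [ 0.34  -0.661  0.206]
s 40 330 [ 0.19  -0.618  0.189]
s 100 400 [ 0.386 -0.665  0.143]
t 530 350 [ 0.205 -0.559  0.107]
t 545 290 [ 0.338 -0.612  0.091]
t 520 335 [ 0.232 -0.571  0.054]
[ 0.2  -0.94  0.73]
[-0.33  0.02 -0.47]
[-0.08  0.19  0.54]
2.75 [ 0.93620732  0.24987177 -0.7574906   1.81600064  0.18728229  1.1489745
  1.83794258]
```

View pics/w1.png

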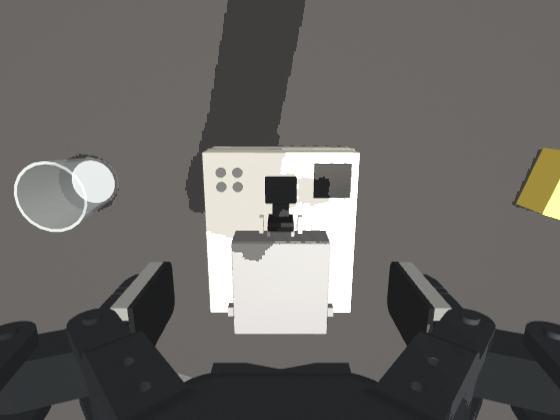

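The wrist view shows the white meter with its pad at (281,188), the hook at (281,222), and the lid filling (233–328, 232–333); image-down is the meter's back. The beaker is at left, clear. Next is fitting the pose from this view.

Run:
```python
from h import *
f=np.load("pics/w1.npz");W,im,d=f["W"],f["im"].astype(int),f["d"]
v,u=np.mgrid[:420,:560]; box=lambda a,b,c,e:(u>a)&(u<b)&(v>c)&(v<e)&(d>0)
yaw=np.radians(8.7);e=np.array([np.cos(yaw),np.sin(yaw)]);M=np.array([.5344,-.1818]);n=np.array([-e[1],e[0]])
def loc(m):
    p=W[m];q=p[:,:2]-M;return q@e*1000,q@n*1000,p[:,2]*1000
dk=box(195,365,140,320)&(W[...,2]>.06)&(W[...,2]<.09)
r=cv2.minAreaRect((W[dk][:,:2]*1000).astype(np.float32));print("deck",np.round(r[0],1),np.round(r[1],1),r[2])
x,y,z=loc(box(207,262,200,228));print("deck z front right",np.percentile(z,[10,50,90]))
x,y,z=loc(box(335,352,205,300));print("deck z left",np.percentile(z,[10,50,90]))
for nm,b,thr in(("pad",(255,308,165,212),70),):
    m=box(*b)&(im.sum(-1)<3*40); m&=W[...,2]>.078
    x,y,z=loc(m);print(nm,m.sum(),"x",np.round(np.percentile(x,[2,50,98]),1),"y",np.round(np.percentile(y,[2,50,98]),1),"z",np.round(np.percentile(z,[5,50,95]),1))
m=box(225,335,225,340)&(W[...,2]>.1)
x,y,z=loc(m);print("lid x",np.percentile(x,[1,99]),"y",np.percentile(y,[1,99]),"z",np.percentile(z,[10,50,90]))
r=cv2.minAreaRect((W[m][:,:2]*1000).astype(np.float32));print("lid",np.round(r[0],1),np.round(r[1],1),r[2])
```

```text
deck [ 535.8 -182.3] [170.5 150.6] 8.325069427490234
deck z front right [75.57849074 76.52365746 77.61044241]
deck z left [75.49484037 76.4530232  77.30231455]
pad 900 x [-62.4 -48.9 -30.6] y [-14.4  -1.1  12.2] z [85.3 88.4 89.8]
lid x [-16.10680282  85.82025508] y [-44.77993193  42.9332303 ] z [114.25314861 115.46595307 116.36567541]
lid [ 567.8 -177.6] [108.4  90.3] 8.432385444641113
```

```bash
cat >> h.py <<'E'
YAW=np.radians(8.5);E1=np.array([np.cos(YAW),np.sin(YAW)]);N1=np.array([-E1[1],E1[0]]);M=np.array([.5351,-.1821]);RM=down(YAW+np.pi/2)
def L(x,y,z): return np.array([*(M+x*E1+y*N1),z])
E
python3 - <<'E'
from h import *
command_gripper(0.0)
print(sense()["finger_gap"])
move_l(L(-.054,-.0005,.135),RM,feed=.15)
print("F0",sense()["wrist_force"][2])
h=move_l(L(-.054,-.0005,.105),RM,feed=.02,until_force=2)
s=sense();print(h,s["position"],s["wrist_force"],s["time_s"])
E
```

```text
0.00039709511272498563
F0 1.636664184952367
True [ 0.4811401  -0.19070504  0.11114977] [-0.62868767 -0.36702955  1.20328139] 5.8917
```

Run:
```python
from h import *
z0=sense()["position"][2]
def lidz():
    c=camera_params("top");im,d=camera("top");X=cloud(d,c["K"],c["rotation"],c["position"])
    q=X[...,:2]-M; x=q@E1;y=q@N1
    m=(abs(y)<.04)&(x>.03)&(x<.07)&(d>0); return np.median(X[m][:,2]),im
for dz in (.002,.003,.0037,.0044,.005,.0055,.006):
    h=move_l(L(-.054,-.0005,z0-dz),RM,feed=.01,until_force=7); s=sense(); l,im=lidz()
    print(dz,h,round(s["position"][2],4),np.round(s["wrist_force"],2),round(l,4))
    if l<.1 or h: break
move_l(L(-.07,-.0005,.14),RM,feed=.1)
l,im=lidz();print(l,sense()["time_s"]);cv2.imwrite("pics/t2.png",cv2.resize(im[100:280,280:480,::-1],(600,540)))
```

```text
0.002 False 0.1089 [-3.42  0.08  3.13] 0.1139
0.003 False 0.1081 [-4.98 -0.71  6.95] 0.1532
0.0037 False 0.1074 [-5.95 -0.83  7.34] 0.0742
0.07438631818772756 7.4833
```

View pics/t2.png

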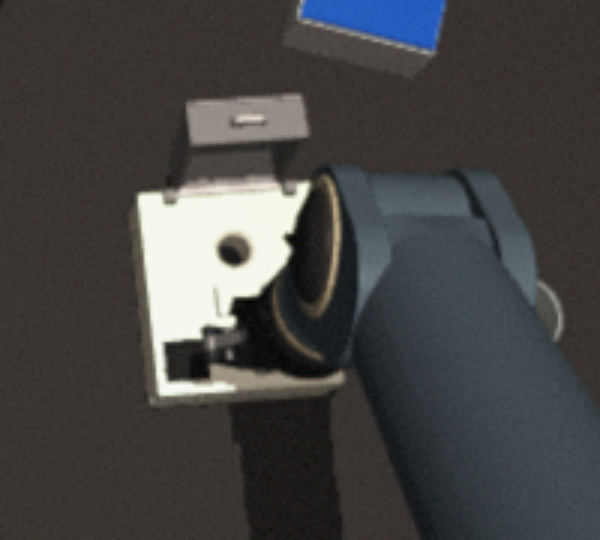

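The lid is open: hood standing at crop (248,120), well at crop (235,250), nothing else disturbed. Now near views of the well and the vial.

Run:
```python
from h import *
def snap(n):
    s=sense();R,t=wristpose(s);im,d=camera("wrist");K=camera_params("wrist")["K"];np.savez(f"pics/{n}.npz",im=im,d=d,R=R,t=t,K=K,W=cloud(d,K,R,t));return im
move_l(L(0.0,0,.27),RM,feed=.25)
a=snap("w2")
AR=np.radians(82)
movep([.463,.2555,.25],down(AR)); command_gripper(.047)
b=snap("w3"); s=sense();print(s["time_s"],s["joint_pos"],s["position"],s["finger_gap"])
cv2.imwrite("pics/w23.png",np.hstack([a[80:380,80:480],b[80:380,80:480]])[:,:,::-1])
```

```text
10.4667 [ 0.17897719  0.38824358 -0.96508097  1.84758922  0.35813977  1.09248477
  0.51108046] [0.46302473 0.2554677  0.2499992 ] 0.04703591433925275
```

View pics/w23.png

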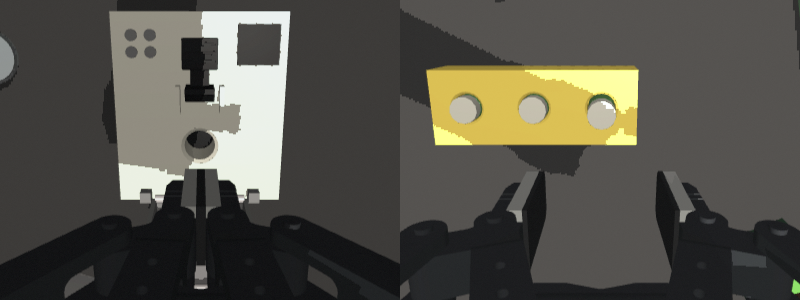

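Run:
```python
from h import *
f=np.load("pics/w2.npz");W,d,R,t,K,im=[f[k] for k in("W","d","R","t","K","im")]
v,u=np.mgrid[:420,:560]
q=W[...,:2]-M;x=q@E1*1000;y=q@N1*1000;z=W[...,2]*1000
near=(u>250)&(u<312)&(v>200)&(v<248)
zd=np.median(z[(u>200)&(u<250)&(v>160)&(v<240)]);print("deck z",zd)
def plane(uv,zz):
    r=np.c_[(uv[:,0]-K[0,2])/K[0,0],(uv[:,1]-K[1,2])/K[1,1],np.ones(len(uv))]@R.T
    return t+r*((zz-t[2])/r[:,2])[:,None]
m=(near&((z<zd-2.5)|(d==0))).astype(np.uint8)
n,lab,st,ce=cv2.connectedComponentsWithStats(m);k=1+np.argmax(st[1:,4]);print(st[k])
c=max(cv2.findContours((lab==k).astype(np.uint8),0,1)[0],key=len)[:,0].astype(float)
p=plane(c,zd/1000);l=np.c_[(p[:,:2]-M)@E1,(p[:,:2]-M)@N1]*1000
el=cv2.fitEllipse(l.astype(np.float32));print("well local",el, l.min(0),l.max(0))
f=np.load("pics/w3.npz");W=f["W"];im=f["im"].astype(int)
m=(u>262)&(u<305)&(v>170)&(v<215)&(W[...,2]>.070)
p=W[m];r=cv2.fitEllipse((p[cv2.convexHull((p[:,:2]*1e4).astype(np.int32),returnPoints=False)[:,0]][:,:2]*1000).astype(np.float32));print("vial",m.sum(),p.mean(0),np.percentile(p[:,2],[5,50,95]),r)
m=(u>110)&(u<320)&(v>145)&(v<225)&(im[...,0]>130)&(im[...,2]<130)&(abs(W[...,2]-.045)<.008)
r=cv2.minAreaRect((W[m][:,:2]*1000).astype(np.float32));print("rack",r,np.percentile(W[m][:,2],[5,50,95]))
o=np.array(r[0]);ang=np.radians(r[2] if r[1][0]>r[1][1] else r[2]-90);a=np.array([np.cos(ang),np.sin(ang)]);print(o+62*a,o-62*a)
```

```text
deck z 76.4757718124639
[264 210  32  32 750]
well local ((31.808374404907227, -0.3699803650379181), (27.97637176513672, 28.21177864074707), 71.3895263671875) [ 17.32653201 -14.469374  ] [46.9463633 13.8533512]
vial 682 [0.46365191 0.25590172 0.07904053] [0.07467969 0.07612859 0.07748575] ((438.0968017578125, 259.38958740234375), (32.471981048583984, 81.06060791015625), 82.25942993164062)
rack ((456.27606201171875, 194.0645751953125), (190.5466766357422, 70.04203796386719), 82.00696563720703) [0.04487322 0.04617439 0.04738132]
[464.89733002 255.46224403] [447.65479401 132.66690636]
```

Run:
```python
from h import *
D=down(np.radians(82));p=np.array([.4645,.2557])
move_l([*p,.115],D,feed=.2)
h=move_l([*p,.076],D,feed=.05,until_force=5)
print("guard",h,sense()["position"])
f0=sense()["wrist_force"]
command_gripper(.0,22)
s=sense();print(s["finger_gap"],s["wrist_force"]-np.array(f0),s["time_s"])
h=move_l([*p,.15],D,feed=.1);s=sense();print(s["finger_gap"],np.array(s["wrist_force"])-f0)
R,t=wristpose(s);im,d=camera("wrist");np.savez("pics/w4.npz",W=cloud(d,camera_params("wrist")["K"],R,t),im=im)
cv2.imwrite("pics/w4.png",im[:,:,::-1])
```

```text
guard False [0.46462052 0.25594623 0.07616993]
0.024294445225629454 [-0.80447333  0.43249123  3.17641867] 12.5417
0.02389388584444901 [-1.60976655 -0.12764508  0.79510573]
```

View pics/w4.png

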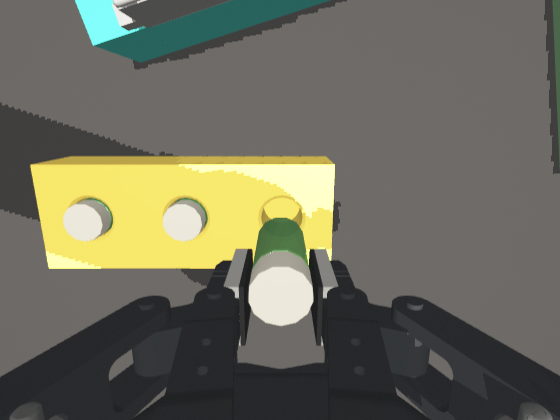

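Vial gripped at cap (280,288), upright in the view, hole empty, neighbours still in place. Now I'll measure the cap's offset in the grip and carry it to the well.

Run:
```python
from h import *
f=np.load("pics/w4.npz");W,im=f["W"],f["im"].astype(int);v,u=np.mgrid[:420,:560]
s=sense();R=np.array(s["tcp_rot"]);m=(u>245)&(u<315)&(v>240)&(v<330)&(im.min(-1)>110);T=(W-np.array(s["position"]))@R
p=T[m];top=p[p[:,0]<np.percentile(p[:,0],5)+.004];print(len(p),len(top),"tool x",np.percentile(p[:,0],[2,50,98]),"top mean",top.mean(0),"y",np.percentile(top[:,1],[2,98]),"z",np.percentile(top[:,2],[2,98]))
g=(u>255)&(u<305)&(v>215)&(v<262)&(im[...,1]>im[...,0]+20)
p=T[g];p=p[p[:,0]>.02];print("glass",len(p),[ (round(k,3),np.round(np.median(p[abs(p[:,0]-k)<.004][:,1]),4),np.round(np.percentile(p[abs(p[:,0]-k)<.004][:,1],95),4)) for k in (.025,.035,.045,.055)])
```

```text
4035 3243 tool x [-0.00099391  0.00043672  0.01702862] top mean [-0.00035462  0.00137663  0.00015664] y [-0.0104899   0.01200441] z [-0.01072315  0.0110538 ]
glass 1295 [(0.025, np.float64(0.0109), np.float64(0.0122)), (0.035, np.float64(0.0108), np.float64(0.0122)), (0.045, np.float64(0.0106), np.float64(0.0121)), (0.055, np.float64(0.0108), np.float64(0.0122))]
```

Run:
```python
from h import *
s=sense();x,y=s["position"][:2]
move_l([x,y,.25],feed=.2)
w=(.0322,-.0002)
movep(L(*w,.25),RM)
move_l(L(*w,.155),RM,feed=.12)
print("gap",sense()["finger_gap"],sense()["time_s"])
h=move_l(L(*w,.115),RM,feed=.03,until_force=4);s=sense();print(h,s["position"],s["wrist_force"])
if not h:
    h=move_l(L(*w,.101),RM,feed=.015,until_force=4);s=sense();print(h,s["position"],np.round(s["wrist_force"],2),s["time_s"])
```

```text
gap 0.024298429179897243 16.7083
False [ 0.56711859 -0.17752995  0.11521782] [-0.28748648 -0.53086218  0.34084539]
True [ 0.56700945 -0.17750786  0.10570289] [-0.77 -0.38  3.71] 18.8417
```

Contact came at TCP z 0.1057 against an expected floor at 0.1055, so the vial is home. Release, rise and check.

Run:
```python
from h import *
w=(.0322,-.0002)
command_gripper(.047)
move_l(L(*w,.16),RM,feed=.06)
move_l(L(-.01,0,.26),RM,feed=.2)
s=sense();R,t=wristpose(s);im,d=camera("wrist");W=cloud(d,camera_params("wrist")["K"],R,t);np.savez("pics/w5.npz",W=W,im=im,d=d);cv2.imwrite("pics/w5.png",im[:,:,::-1])
q=W[...,:2]-M;x=q@E1;y=q@N1;z=W[...,2]
m=(abs(x-.032)<.009)&(abs(y)<.009)&(d>0);print("cap z",np.percentile(z[m],[10,50,90]),"deck z",np.median(z[(abs(x-.0)<.01)&(abs(abs(y)-.05)<.012)&(d>0)]))
c=camera_params("top");im,d=camera("top");X=cloud(d,c["K"],c["rotation"],c["position"]);q=X[...,:2]-M;x=q@E1;y=q@N1
m=(abs(y)<.035)&(x>.075)&(x<.16)&(X[...,2]>.11)&(d>0);print("lid x",np.percentile(x[m],[2,50,98]),"z",np.percentile(X[m][:,2],[2,50,98]),sense()["time_s"])
```

```text
cap z [0.10421532 0.10534814 0.10613666] deck z 0.2944579070111591
lid x [0.09047506 0.10668878 0.12625639] z [0.15927924 0.16286106 0.17186841] 21.05
```

View pics/w5.png

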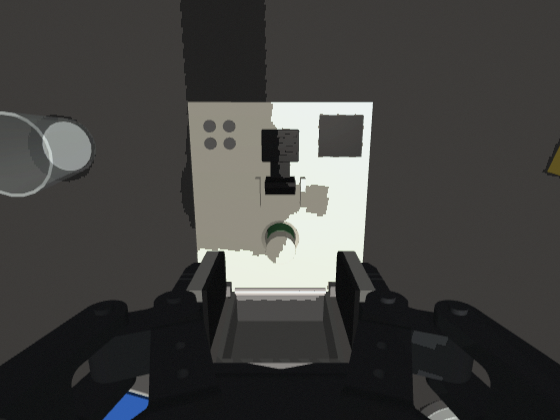

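The vial is home: cap 28.9 mm above the deck in the same view, at (281,245), with the hood open behind it at (283,330). Now close the fingers, go behind the lid and find it by touch.

Run:
```python
from h import *
command_gripper(0.0)
move_l(L(-.01,0,.28),RM,feed=.2)
move_l(L(.175,0,.28),RM,feed=.2)
z=.0755+.997*.078-.079*.039+.025
move_l(L(.175,0,z),RM,feed=.15)
f0=np.array(sense()["wrist_force"])
move_l(L(.148,0,z),RM,feed=.06,until_force=3)
h=move_l(L(.130,0,z),RM,feed=.02,until_force=2.5);s=sense()
q=np.array(s["position"][:2])-M;print(h,q@E1,q@N1,s["position"][2],np.round(np.array(s["wrist_force"])-f0,2),s["time_s"])
```

```text
True 0.13058932723033076 -1.4581965977837546e-05 0.17533064308550977 [ 2.69  1.7  -0.1 ] 25.325
```

Run:
```python
from h import *
r,hx,hz,w=.078,.082,.0755,.009
def tcp(th): return L(hx-r*np.cos(th)+.039*np.sin(th)+w,0,hz+r*np.sin(th)+.039*np.cos(th)+.025)
f0=np.array(sense()["wrist_force"])
for th in np.arange(1.44,.09,-.15):
    h=move_l(tcp(th),RM,feed=.06,until_force=10);s=sense();print(round(th,2),h,np.round(np.array(s["wrist_force"])-f0,1))
    if h: break
c=camera_params("top");im,d=camera("top");X=cloud(d,c["K"],c["rotation"],c["position"]);cv2.imwrite("pics/t6.png",cv2.resize(im[100:280,280:480,::-1],(600,540)))
print(s["time_s"],s["position"])
```

```text
1.44 False [-0.7 -0.  -0.6]
1.29 False [-0.9  0.5 -0.7]
1.14 False [-0.8 -0.3 -0.8]
0.99 False [-0.7  0.3 -0.7]
0.84 False [-1.6  0.2  0.7]
0.69 False [-1.3 -0.3 -0.4]
0.54 False [-3.   0.1  0.2]
0.39 False [-2.5 -0.1  1.6]
0.24 False [-2.9 -0.3  1.7]
28.6333 [ 0.55881604 -0.17860456  0.15657661]
```

View pics/t6.png

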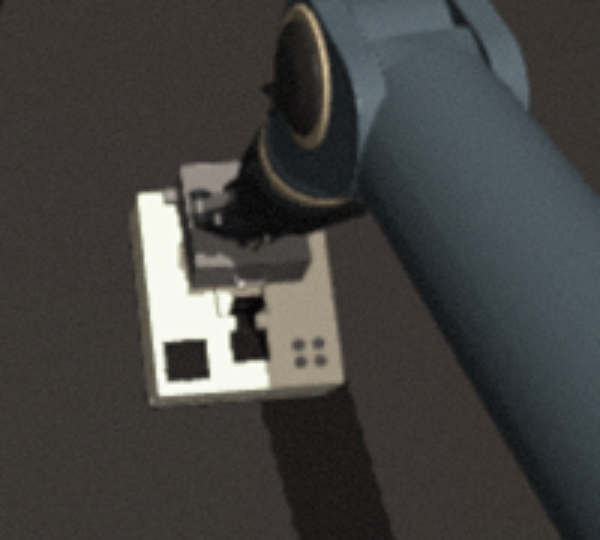

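The lid is over and nearly down, with the fingertips on its flat top at crop (230,220). Next, the final slow press.

Run:
```python
from h import *
r,hx,hz,w=.078,.082,.0755,.009
def tcp(th): return L(hx-r*np.cos(th)+.039*np.sin(th)+w,0,hz+r*np.sin(th)+.039*np.cos(th)+.025)
f0=np.array([0,-.3,.5])
for th in (.13,.08,.05,.03,.015,0,-.008,-.014,-.02):
    h=move_l(tcp(th),RM,feed=.02,until_force=9);s=sense();print(th,h,np.round(s["wrist_force"],1),round(s["position"][2],4))
    if s["wrist_force"][2]>13: break
print(s["time_s"])
```

```text
0.13 False [-0.7 -0.6  2.3] 0.1492
0.08 False [-0.7 -0.7  2.6] 0.1455
0.05 False [-1.1 -0.5  5.9] 0.1439
0.03 False [-0.9 -1.3  5.8] 0.1425
0.015 False [-1.6 -0.8  6.6] 0.1413
0 False [-1.1 -1.1  2.1] 0.1393
-0.008 False [-1.1 -0.2  3.7] 0.1388
-0.014 False [-1.1 -0.3  1.8] 0.1384
-0.02 False [-2.1  0.1  4.9] 0.1382
31.4667
```

The force peaked at 6.6 N, then dropped to about 2 N as it rode over the hook. Lift off and check.

Run:
```python
from h import *
q=np.array(sense()["position"][:2])-M;x0=q@E1
move_l(L(x0,0,.16),RM,feed=.05)
move_l(L(-.03,0,.28),RM,feed=.2); sleep(.3)
s=sense();R,t=wristpose(s);im,d=camera("wrist");W=cloud(d,camera_params("wrist")["K"],R,t);cv2.imwrite("pics/w7.png",im[:,:,::-1])
q=W[...,:2]-M;x=q@E1;y=q@N1;z=W[...,2]
for a in(.0,.02,.04,.06):
    m=(abs(x-a)<.006)&(abs(y)<.035)&(z<.13)&(d>0);print(a,m.sum(),np.median(z[m]))
m=(abs(x+.055)<.006)&(abs(y)<.01)&(d>0);print("pad z",np.median(z[m]),s["wrist_force"],s["time_s"])
```

```text
0.0 1146 0.11548072250824112
0.02 677 0.11548064524933815
0.04 99 0.11551618952955378
0.06 0 nan
pad z 0.34981550695489005 [-0.38132269 -0.15777536 -0.32668633] 33.1417
  return _methods._mean(a, axis=axis, dtype=dtype,
  ret = ret.dtype.type(ret / rcount)
```

View pics/w7.png

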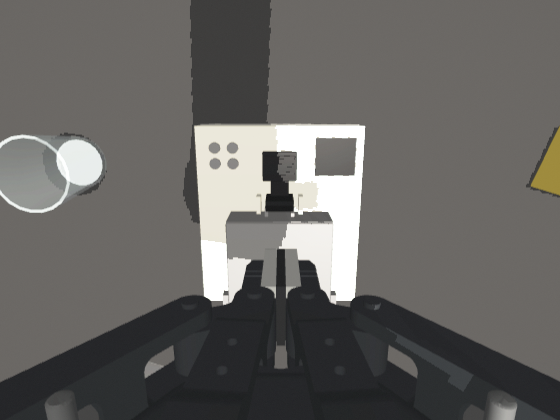

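The lid sits flat at 115.5 mm, the same as before opening, with the hook over its front edge at (280,205). The beaker is unmoved and the arm is clear, so I'm handing in.

```bash
python3 -c "
from h import *
print(finish_job(),sense()['time_s'])"
```

```text
the job is handed in; nothing more can be done
the job is handed in; nothing more can be done
```

The job is done and handed in at about 33 s on the robot's clock, with the arm clear of everything.

- **Latch:** I pressed the white meter's thumb latch with closed fingers, at about 7 N at most, and the lid popped open.
- **Vial:** The tall vial came from the rack's end hole. It met the well floor at 105.7 mm TCP height, against 105.5 mm expected. After release its cap stood 28.9 mm above the deck, against 29 mm nominal.
- **Lid:** I swung it over from behind and pressed it down. The force peaked at 6.6 N, then dropped as it rode over the hook. After I let go, the lid top lay flat at 115.5 mm, the same as before opening, and it stayed there.

**Checks that failed or were left out:**
- The last pad-height reading failed because the sampling patch caught the gripper. I therefore judged the latch's return only from the picture and the level lid.
- The other vials looked untouched just after the lift, and the beaker still stood in place in the last picture. I did not check the pot again at the end; the arm never went near it.

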